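# Nip down the window ring of a light head in star order

### The job

Tighten the four orange-barred knobs that hold the window ring on the light head, clockwise and in star order (after the first knob its opposite one, then the remaining two), in two passes. First bring all four just snug, a little past where each one bites; only then go round again in star order and turn each to fully tight, without over-tightening. Keep off the glass, leave the cap, lens tube, screwdriver and dish alone, and let go of everything at the end.

Things in the scene. Friction and masses are not known exactly. Their poses are not given: they have to be found in the camera images.
- head: The light head standing face up in its cradle: a ribbed aluminium cylinder 148 mm across on a black 190 x 190 mm foot, all fixed to the table, with a black retaining ring 163 mm across on top. Origin at the centre of the foot's underside on the table; z up. The top of the ring is 90 mm above the origin. It stands ahead of the robot, 10 cm or so either way, turned up to 0.5 rad.
- window: The glass window, a pale blue disc 68 mm across and 3 mm thick in the middle of the ring, its top 93 mm above the table. Origin at the centre of its underside. Fragile: do not press on it.
- grip1 (a point): Gripping point of knob 1, on its upright axis, 41 mm above the ring (131 mm above the table). The frame turns with the knob: x along its orange bar, y across it (close the fingers along y), z up. Knobs 1, 2, 3, 4 follow counter-clockwise from above on a circle of 58 mm radius, neighbours 82 mm apart; 1 is opposite 3, 2 opposite 4.
- shoe1 (a joint): How far knob 1 squeezes the window's seal, m: 0 while loose. All knobs turn freely (about 0.02 N m) for 0.2 to 0.6 rad, each differently and unseen, then bite: the torque climbs 2 N m per rad (springy wind-up) to 0.2 N m, where the seal starts to be squeezed.
- grip2 (a point): Gripping point of knob 2, on its upright axis, 41 mm above the ring (131 mm above the table). The frame turns with the knob: x along its orange bar, y across it (close the fingers along y), z up. All four knobs are alike: a black disc 38 mm across, its top 19 mm above the ring, carrying an orange bar 38 mm long and 12 mm thick, from 17 to 49 mm above the ring.
- shoe2 (a joint): How far knob 2 squeezes the window's seal, m: 0 while loose. All alike: once the wind-up is over, each radian of turn squeezes 0.6 mm and adds 0.22 N m. Snug is 0.03 to 0.18 mm: 0.15 to 0.4 rad of turn past the bite (aim at 0.27 rad, about 0.23 N m). Let go, a knob springs back 0.1 to 0.17 rad but keeps its squeeze.
- grip3 (a point): Gripping point of knob 3, on its upright axis, 41 mm above the ring (131 mm above the table). The frame turns with the knob: x along its orange bar, y across it (close the fingers along y), z up. Every bar starts at its own angle, which tells nothing of where it will bite.
- shoe3 (a joint): How far knob 3 squeezes the window's seal, m: 0 while loose. All alike: tight is 0.24 to 0.45 mm: 0.54 to 0.93 rad in all past the bite (aim at 0.7 rad, about 0.32 N m), or 0.45 rad past where the first pass ended, its spring-back not counted. Beyond 0.48 mm (0.37 N m) the glass cracks.
- grip4 (a point): Gripping point of knob 4, on its upright axis, 41 mm above the ring (131 mm above the table). The frame turns with the knob: x along its orange bar, y across it (close the fingers along y), z up. All four turn clockwise from above to tighten; you may begin with any knob.
- shoe4 (a joint): How far knob 4 squeezes the window's seal, m: 0 while loose. All alike: the reading is too noisy to judge these small squeezes, so feel for the torque. Grip firmly, 40 N or so.
- lens_cap: Bystander, leave alone: a black lens cap, disc 68 mm across, 12 mm high, lying on the table; origin at its underside's centre.
- lens_tube: Bystander, leave alone: an aluminium lens tube standing upright, up to 62 mm across, 85 mm high; origin at its underside's centre.
- driver: Bystander, leave alone: a screwdriver with a red handle lying on the table, about 200 mm long; origin at its underside's centre.
- dish: Bystander, leave alone: a yellow plastic dish 90 mm across, 35 mm high; origin at its underside's centre.

How it is judged:
On the way, in this order (a step that is already met when the one before it is completed fails the run):
1. two opposite knobs are snug (seal squeezed at least 0.03 mm under each) ((value of joint each of shoe1, shoe3 above 3e-05 m or value of joint each of shoe2, shoe4 above 3e-05 m)), for 0.1 s.
2. all four knobs are snug (0.03 mm or more) (value of joint each of shoe1, shoe2, shoe3, shoe4 above 3e-05 m), for 0.1 s.
3. all four knobs are tight (0.24 to 0.45 mm) (value of joint shoe1 between 0.00024 and 0.00045 m and value of joint shoe2 between 0.00024 and 0.00045 m and value of joint shoe3 between 0.00024 and 0.00045 m and value of joint shoe4 between 0.00024 and 0.00045 m), for 0.2 s.
At the end, for the whole second after the job is handed in: Every knob is tight: the seal squeezed 0.24 to 0.45 mm under each of the four, and the robot is clear (all of step 3); the robot touches nothing.
It fails at once if not star order: in a pass, two side-by-side knobs are done (snug, or tight in the second pass) while neither of the other two is ((value of joint each of shoe1, shoe2 above 3e-05 m and value of joint each of shoe3, shoe4 below 2e-05 m) or (value of joint each of shoe2, shoe3 above 3e-05 m and value of joint each of shoe4, shoe1 below 2e-05 m) or (value of joint each of shoe3, shoe4 above 3e-05 m and value of joint each of shoe1, shoe2 below 2e-05 m) or (value of joint each of shoe4, shoe1 above 3e-05 m and value of joint each of shoe2, shoe3 below 2e-05 m) or (value of joint each of shoe1, shoe2 above 0.00024 m and value of joint each of shoe3, shoe4 below 0.00021 m) or (value of joint each of shoe2, shoe3 above 0.00024 m and value of joint each of shoe4, shoe1 below 0.00021 m) or (value of joint each of shoe3, shoe4 above 0.00024 m and value of joint each of shoe1, shoe2 below 0.00021 m) or (value of joint each of shoe4, shoe1 above 0.00024 m and value of joint each of shoe2, shoe3 below 0.00021 m)).
It fails at once if a knob is taken beyond snug (squeeze over 0.21 mm) before all four are snug (squeeze 0.03 mm) (value of joint any of shoe1, shoe2, shoe3, shoe4 above 0.00021 m and value of joint any of shoe1, shoe2, shoe3, shoe4 below 3e-05 m).
It fails at once if a knob is over-tightened: squeeze over 0.48 mm, about 0.37 N m (value of joint any of shoe1, shoe2, shoe3, shoe4 above 0.00048 m).
It fails at once if the robot presses on the glass window (over 1 N) (contact force between any of the arm, the fingers and window above 1 N).
It fails at once if a bystander (cap, lens tube, screwdriver, dish) is moved more than 20 mm (distance of any of lens_cap, lens_tube, driver, dish from where it was at the start of the episode above 0.02 m).
It also fails if it takes over 72 s, if anything falls off the work surface, if the arm or the gripper's body presses on something with over 40 N, if the wrist force passes 120 N, or if a joint passes its speed limit or range.

### The arm

A 7-joint arm with a two-finger parallel gripper is mounted at the origin on the work surface. World frame = base frame: x ahead of the robot, y to its left, z up, the work surface at z = 0. Lengths are in m, angles in rad, forces in N, time in s.
With the tool pointing down it reaches from about 0.4 to 0.85 m from the base axis. Payload 10.4 kg.
Tool frame: the origin (TCP) lies at the very end of the fingers, on their centre line; the grasp point (between the pads) lies 19 mm behind it; x points along the fingers, y is the direction in which the jaws open and shut, and the axes are right-handed (so a half turn about x gives the same grasp; the last joint's range is limited). The gripper opens to 85 mm and grips with 20 to 120 N. Pads are 22 mm wide; open, the fingers measure 114 mm over their backs; the gripper's body (76 mm by 85 mm) begins 54 mm behind the grasp point. The pads swing forward as they close: fully open they stand 13 mm farther back than shut.
Start: joints at [1.285, 0.332, -0.065, 1.46, 0.022, 1.35, -0.088], TCP at [0.162, -0.604, 0.231] pointing down, gripper open.
Joint ranges: [-2.6, 2.6], [-0.5, 2.12], [-1.47, 1.34], [0.16, 2.42], [-1.27, 4.41], [0.06, 2.06], [-2.6, 2.6]. Speed limits (rad/s): [2.22, 2.22, 2.79, 2.79, 3.14, 3.14, 3.14].

### API

Orientations are given as a rotation vector (axis times angle).
In Python, from rig import env, cams gives the robot as it stands.
- The arm moves only by the tool play_rows, never from a script. Its argument "increments" is a list of rows, each a list of 3 entries, a list of its own where there are three numbers: the shift along the world's x, y, z in mm, then the turn about the world's z in units of 8 degrees (1.0 is 8 degrees), then the opening, from -1 (shut) to 1 (fully open). In form: [[[tx, ty, tz], roll, gripper], ...]. A call has 1 to 20 rows; each row is the pose to reach, as a shift and turn from the pose commanded when the call began; what a row does not reach only later rows make up. A row lasts 1/8 s, in which the tool goes at most 62.5 mm and 10.7 degrees, less where a joint would pass 70% of its speed; a pose out of reach is approached as far as the arm can. A call with a gripper value outside its range is refused whole. The fingers move at their own pace and stop on an object; "grip_force" is the grip in N (left out, the last holds). Time passes only in rows, so rows that repeat a pose let the fingers close. It gives the time, the measured TCP pose, the force and the opening at its end, in the units of the state.
- env.sense(): the state, without advancing time (a new reading comes with each control period).
- cams.camera(name): name is "scene" or "top" or "wrist"; returns a dict with "image" (400x640x3 uint8, red, green, blue), "range_z" (400x640 float32, m along the optical axis (not along the pixel's ray), 0 where there is no reading), "fx", "fy", "cx", "cy" (pixels), "rvec" (rotation vector, rad) and "tvec" (3), from world to camera coordinates, as OpenCV has them; the wrist camera has in their place "hand_eye" (4x4, takes a point from camera to tool coordinates, whose origin is the TCP and whose axes are the tool frame's). Camera axes: x right, y down, z forward; pixel columns grow to the right and rows downward; lengths in m; the calibration is good to about 2 mm. A picture is of the moment at which its call begins: read the wrist's pose just before it.
- env.close_job(): hands the job in, once; it reports no verdict.
Trained networks look in a picture, given as the dict that the camera call returned (one of the last four; its "shot" number tells which), for a name from the list of things; names that differ only in an ending like _2 or _b are one class to them, and where a whole thing is asked for, a point or a joint stands for the part that bears it (a point fixed in the world has none). Each returns a list of dicts, best first, with "score" (0 to 1); they miss things now and then, are a little off and sometimes report something else, mostly with a low value. They report only what shows in the picture. A call takes as long as a camera call.
- cams.look_for(picture, query): "position" ([x, y, z] in m, in world coordinates, good to about 4 mm: the middle of the surface that is visible of it).
The state is a dict: "clock": time; "q": joint angles; "joint_velocities": joint speeds; "joint_torque": joint torques, N m; "eef_pos": TCP position; "tool_rot": TCP orientation; "wrist_force": force on the tool from outside, world axes, zero at the start; "moment": the same for the moment, N m; "finger_gap": finger opening in m.
Only numpy, scipy, OpenCV 4.12 (cv2) and the standard library are available. Lean on these libraries where they do the work, as an engineer would, in place of code of your own. Each camera call takes 0.05 s, during which the arm holds its last target.

## Working session

There is one attempt and no reset: what is moved stays moved. The work goes in short steps, Python scripts to look and compute and a tool call to move; the robot and the scene stay as the last step left them, time stands still between calls to the robot, and variables do not carry over. Pictures are saved under pics/ and viewed, and the job is handed in when it is done.

Besides the shell and the picture viewer there is one more tool, called after "Call:" as name(argument=value, ...), one argument or row to a line, values as JSON. play_rows: Moves the arm, as the interface text tells. Its arguments: {"type":"object","properties":{"increments":{"type":"array"},"grip_force":{"type":"number"}},"required":["increments"]}

```bash
mkdir -p pics; ls; python3 - <<'E'
from rig import env,cams
import cv2
s=env.sense()
for k,v in s.items(): print(k,v)
for n in("scene","top"):
    p=cams.camera(n); cv2.imwrite(f"pics/{n}0.png",p["image"][:,:,::-1])
    for q in ["head","window","grip1","lens_cap","lens_tube","driver","dish"]:
        print(n,q,[(d["position"],d["score"]) for d in cams.look_for(p,q)][:5])
E
```

```text
pics
clock 0.0
q [ 1.28543359  0.33285867 -0.06469438  1.46094737  0.02158925  1.34988949
 -0.08846931]
joint_velocities [ 0.00110468  0.00194926 -0.00043792 -0.00117172  0.00078221  0.00013033
  0.00064224]
joint_torque [ 1.88302402e-03 -6.25444651e+01  5.01976430e-02 -3.91601801e+01
  1.61922741e-02  9.88638669e-03  9.31311945e-06]
eef_pos [ 0.16224107 -0.60318677  0.23052127]
tool_rot [ 2.08150437  0.27659185 -2.08200988]
wrist_force [-0.25881339  0.15952863 -0.52723177]
moment [-0.01082463 -0.08269127 -0.02212808]
finger_gap 0.08526778142738954
scene head [([0.5501, 0.0822, 0.0418], 0.6)]
scene window [([0.5023, 0.0616, 0.0926], 0.88)]
scene grip1 [([0.4938, 0.1143, 0.1211], 0.79), ([0.4572, 0.0472, 0.1184], 0.68), ([0.5646, 0.0759, 0.1257], 0.63)]
scene lens_cap [([0.408, 0.303, 0.0108], 0.72)]
scene lens_tube [([0.6855, 0.3071, 0.0861], 0.91)]
scene driver [([0.4095, -0.3281, 0.0198], 0.58)]
scene dish [([0.707, -0.3376, 0.0178], 0.67)]
top head [([0.488, 0.0496, 0.0879], 0.94)]
top window [([0.5083, 0.0604, 0.0953], 0.64)]
top grip1 [([0.5511, 0.0762, 0.1204], 0.81), ([0.4851, 0.1126, 0.1134], 0.8), ([0.5226, -0.0009, 0.1189], 0.64), ([0.4468, 0.0365, 0.1084], 0.61)]
top lens_cap [([0.4004, 0.2969, 0.0133], 0.83)]
top lens_tube [([0.6701, 0.2951, 0.081], 0.84), ([0.3984, -0.3275, 0.0253], 0.73)]
top driver [([0.3939, -0.327, 0.0229], 0.61)]
top dish [([0.7226, -0.3424, 0.0149], 0.62)]
```

View pics/scene0.png

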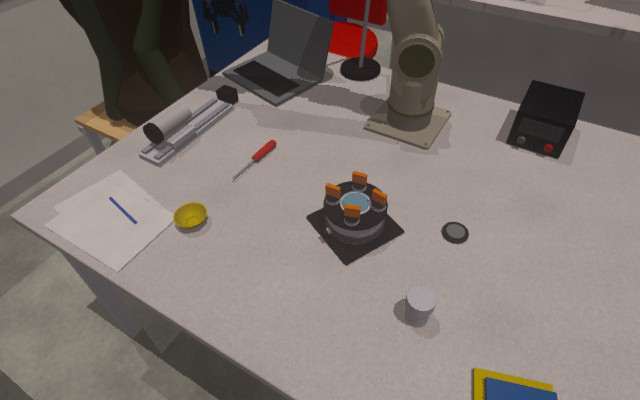

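View pics/top0.png

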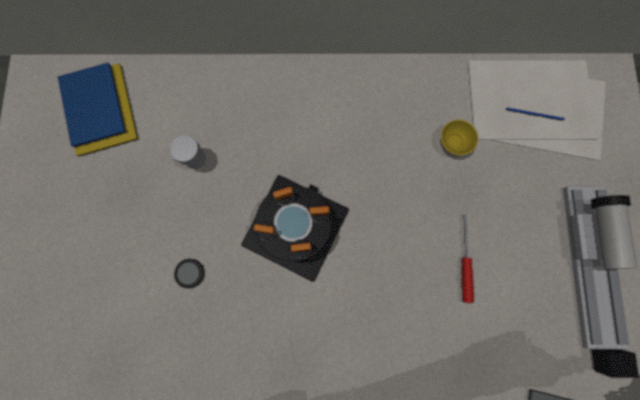

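```bash
cat > h.py <<'E'
import numpy as np,cv2
from scipy.spatial.transform import Rotation as R
from rig import env,cams
def toolyaw(s):
    M=R.from_rotvec(s["tool_rot"]).as_matrix(); return np.arctan2(M[1,1],M[0,1]),M  # yaw of tool y axis
def bars(p,T_wc,ztop=0.139):
    """T_wc 4x4 camera->world. returns list of (xy centre, bar yaw, area, length, width)"""
    im=p["image"]; hsv=cv2.cvtColor(np.ascontiguousarray(im),cv2.COLOR_RGB2HSV)
    m=((hsv[...,0]<18)&(hsv[...,0]>4)&(hsv[...,1]>150)&(hsv[...,2]>60)).astype(np.uint8)
    n,l,st,c=cv2.connectedComponentsWithStats(m)
    out=[]
    for i in range(1,n):
        if st[i,4]<40: continue
        v,u=np.nonzero(l==i); z=p["range_z"][v,u]; ok=z>0
        P=np.c_[(u-p["cx"])/p["fx"]*z,(v-p["cy"])/p["fy"]*z,z][ok]
        W=P@T_wc[:3,:3].T+T_wc[:3,3]
        zt=np.percentile(W[:,2],90); k=W[:,2]>zt-0.006
        # project pixels on top plane
        d=np.c_[(u-p["cx"])/p["fx"],(v-p["cy"])/p["fy"],np.ones(len(u))][ok][k]@T_wc[:3,:3].T
        o=T_wc[:3,3]; Q=(o+d*((ztop-o[2])/d[:,2])[:,None])[:,:2]
        r=cv2.minAreaRect((Q*1000).astype(np.float32))
        b=cv2.boxPoints(r); e1=b[1]-b[0]; e2=b[2]-b[1]
        e=e1 if np.linalg.norm(e1)>np.linalg.norm(e2) else e2
        cv=np.cov(Q.T); w,V=np.linalg.eigh(cv); a2=np.arctan2(V[1,1],V[0,1])%np.pi
        out.append(dict(pix=c[i].round(),xy=np.array(r[0])/1000,yaw=np.arctan2(e[1],e[0])%np.pi,yaw_pca=a2,size=sorted(r[1]),zt=zt,n=len(u),mean=Q.mean(0)))
    return out
def Tfix(p):
    M=np.eye(4);M[:3,:3]=cv2.Rodrigues(np.array(p["rvec"],float))[0];M[:3,3]=np.ravel(p["tvec"]);return np.linalg.inv(M)
def Twrist(p,s):
    M=np.eye(4);M[:3,:3]=R.from_rotvec(s["tool_rot"]).as_matrix();M[:3,3]=s["eef_pos"];return M@np.array(p["hand_eye"])
E
python3 - <<'E'
from h import *
np.set_printoptions(precision=4,suppress=True)
s=env.sense();print(toolyaw(s))
for n in("top","scene"):
    p=cams.camera(n)
    for b in bars(p,Tfix(p)): print(n,b)
p=cams.camera("wrist"); print(np.array(p["hand_eye"]),p["fx"])
E
```

```text
(np.float64(-1.307993946117243), array([[ 0.    ,  0.2598, -0.9657],
       [-0.0001, -0.9657, -0.2598],
       [-1.    ,  0.0001,  0.    ]]))
top {'pix': array([283., 192.]), 'xy': array([0.5608, 0.0767]), 'yaw': np.float32(1.9000549), 'yaw_pca': np.float64(1.8932648935016825), 'size': [12.358731269836426, 37.31177520751953], 'zt': np.float64(0.13881998155157943), 'n': 160, 'mean': array([0.5612, 0.0765])}
top {'pix': array([319., 210.]), 'xy': array([0.5248, 0.0038]), 'yaw': np.float32(1.5698485), 'yaw_pca': np.float64(1.6437687735025333), 'size': [12.070451736450195, 35.804752349853516], 'zt': np.float64(0.13846765722968724), 'n': 149, 'mean': array([0.5249, 0.0035])}
top {'pix': array([264., 228.]), 'xy': array([0.4882, 0.1127]), 'yaw': np.float32(1.4054608), 'yaw_pca': np.float64(1.4130491006746058), 'size': [11.969884872436523, 38.0458984375], 'zt': np.float64(0.13829059080294873), 'n': 144, 'mean': array([0.4881, 0.1126])}
top {'pix': array([301., 247.]), 'xy': array([0.452 , 0.0397]), 'yaw': np.float32(1.6938256), 'yaw_pca': np.float64(1.6822439533508855), 'size': [11.8019723
[... 648 characters left out ...]
])}
scene {'pix': array([379., 196.]), 'xy': array([0.4961, 0.1183]), 'yaw': np.float32(1.3846539), 'yaw_pca': np.float64(1.358106643298054), 'size': [15.415961265563965, 38.04328155517578], 'zt': np.float64(0.13683261224725266), 'n': 169, 'mean': array([0.4958, 0.1184])}
scene {'pix': array([352., 211.]), 'xy': array([0.5697, 0.082 ]), 'yaw': np.float32(1.8984842), 'yaw_pca': np.float64(1.897155703580983), 'size': [17.292795181274414, 36.44721603393555], 'zt': np.float64(0.13666496730614114), 'n': 179, 'mean': array([0.5688, 0.0821])}
[[-0.001  -0.2629  0.9648 -0.1425]
 [ 1.      0.0002  0.0011 -0.0007]
 [-0.0005  0.9648  0.2629 -0.065 ]
 [ 0.      0.      0.      1.    ]] 313.9067026456664
```

Call:
play_rows(
  increments=[
    [[60,50,10],1.2,0],
    [[110,100,20],2.4,0],
    [[160,150,30],3.6,0],
    [[200,200,40],4.8,0],
    [[230,255,50],6,0],
    [[260,310,60],7.2,0],
    [[285,365,69],8.4,0],
    [[300,425,69],9.4,0],
    [[315,480,69],9.4,0],
    [[330,540,69],9.4,0],
    [[340,600,69],9.4,0],
    [[344,661,69],9.4,0],
    [[344,661,69],9.4,0],
    [[344,661,69],9.4,0],
    [[344,661,69],9.4,0],
  ],
  grip_force=40,
)

```text
clock: 2.82
eef_pos: [0.5065, 0.0562, 0.3002]
tool_rot: [1.206, 1.21, -1.207]
wrist_force: [-0.6, -0.3, -0.1]
finger_gap: 0.0431
```

```bash
python3 - <<'E'
from h import *
np.set_printoptions(precision=4,suppress=True)
s=env.sense();print(s["clock"],s["eef_pos"],toolyaw(s)[0],s["q"],s["finger_gap"],s["wrist_force"],s["moment"],s["joint_torque"],s["joint_velocities"])
p=cams.camera("wrist"); cv2.imwrite("pics/w1.png",p["image"][:,:,::-1])
for b in bars(p,Twrist(p,s)): print(b)
E
```

```text
2.825 [0.5065 0.0562 0.3002] 0.003215791897567757 [ 0.5346  0.1066 -0.7829  1.6164  0.0761  1.45   -0.2515] 0.04306296394816035 [-0.6303 -0.2683 -0.1041] [0.0072 0.0089 0.0041] [ -1.3537 -37.8886  -3.8856 -39.8526  -0.1045  -0.0182  -0.0359] [ 0.0139 -0.0012  0.0109  0.0013 -0.0005 -0.0017 -0.0017]
{'pix': array([297., 124.]), 'xy': array([0.486 , 0.1143]), 'yaw': np.float32(1.4065505), 'yaw_pca': np.float64(1.4062092599849747), 'size': [11.926682472229004, 37.56438446044922], 'zt': np.float64(0.13972157816942768), 'n': 541, 'mean': array([0.4861, 0.1148])}
{'pix': array([370., 162.]), 'xy': array([0.5588, 0.0783]), 'yaw': np.float32(1.8969682), 'yaw_pca': np.float64(1.8973692328411966), 'size': [12.301389694213867, 37.788124084472656], 'zt': np.float64(0.13953044101337234), 'n': 591, 'mean': array([0.5586, 0.0787])}
{'pix': array([263., 197.]), 'xy': array([0.4501, 0.0416]), 'yaw': np.float32(1.6942832), 'yaw_pca': np.float64(1.693885966549689), 'size': [12.44935417175293, 37.97883605957031], 'zt': np.float64(0.13954550152490305), 'n': 628, 'mean': array([0.4501, 0.042 ])}
{'pix': array([333., 230.]), 'xy': array([0.5228, 0.0059]), 'yaw': np.float32(1.6456774), 'yaw_pca': np.float64(1.6416038883105624), 'size': [11.733918190002441, 37.976470947265625], 'zt': np.float64(0.13973862252085312), 'n': 463, 'mean': array([0.5227, 0.0062])}
```

View pics/w1.png

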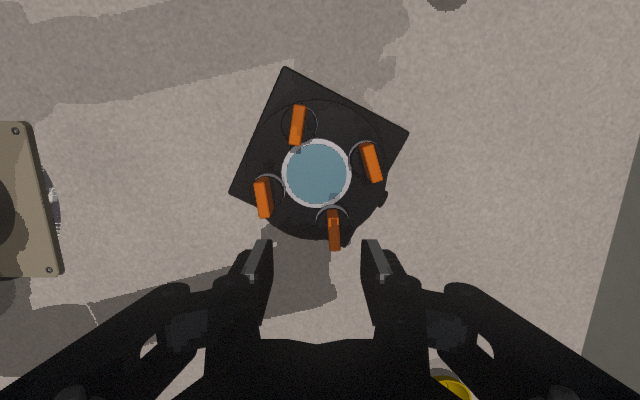

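Call:
play_rows(
  increments=[
    [[30,12,-40],1.2,0],
    [[53,21,-90],2.31,0],
    [[53,21,-140],2.31,0],
    [[53,21,-170],2.31,0],
    [[53,21,-185],2.31,0],
    [[53,21,-185],2.31,0],
    [[53,21,-185],2.31,-1],
    [[53,21,-185],2.31,-1],
    [[53,21,-185],2.31,-1],
    [[53,21,-185],2.31,-1],
  ],
)

```text
clock: 4.12
eef_pos: [0.5605, 0.0786, 0.1168]
tool_rot: [0.966, 1.344, -0.963]
wrist_force: [1.0, -1.5, 6.9]
finger_gap: 0.0112
```

```bash
cat > st.py <<'E'
from h import *
np.set_printoptions(precision=4,suppress=True)
s=env.sense();print(s["clock"],s["eef_pos"],"yaw",toolyaw(s)[0].round(4),"gap",round(s["finger_gap"],4),"F",s["wrist_force"],"M",s["moment"],"t7",s["joint_torque"][6].round(4),"q7",s["q"][6].round(3))
E
python3 st.py
```

```text
4.125 [0.5605 0.0786 0.1168] yaw 0.3269 gap 0.0112 F [ 1.0008 -1.5266  6.8707] M [-0.0711 -0.2396 -0.0246] t7 0.0087 q7 -0.122
```

Call:
play_rows(
  increments=[
    [[0,0,0],-0.6,-1],
    [[0,0,0],-1.2,-1],
    [[0,0,0],-1.2,-1],
  ],
)

```text
clock: 4.5
eef_pos: [0.5606, 0.0786, 0.1168]
tool_rot: [1.093, 1.277, -1.09]
wrist_force: [1.5, 0.2, 6.7]
finger_gap: 0.0112
```

```bash
python3 st.py
```

```text
4.5 [0.5606 0.0786 0.1168] yaw 0.1582 gap 0.0112 F [1.5032 0.2268 6.6948] M [-0.1298 -0.3274 -0.0226] t7 -0.691 q7 -0.28
```

Call:
play_rows(
  increments=[
    [[0,0,0],-0.6,-1],
    [[0,0,0],-0.6,-1],
  ],
)

```text
clock: 4.75
eef_pos: [0.5606, 0.0786, 0.1168]
tool_rot: [1.156, 1.241, -1.152]
wrist_force: [0.7, -1.0, 5.4]
finger_gap: 0.0115
```

```bash
python3 st.py
```

```text
4.75 [0.5606 0.0786 0.1168] yaw 0.0745 gap 0.0115 F [ 0.7386 -0.9633  5.4034] M [-0.0761 -0.3145  0.0308] t7 -0.6694 q7 -0.358
```

Call:
play_rows(
  increments=[
    [[0,0,0],-0.6,-1],
    [[0,0,0],-0.6,-1],
  ],
)

```text
clock: 5.0
eef_pos: [0.5607, 0.0786, 0.1169]
tool_rot: [1.218, 1.202, -1.213]
wrist_force: [1.5, 0.7, 5.4]
finger_gap: 0.0114
```

```bash
python3 st.py
```

```text
5.0 [0.5607 0.0786 0.1169] yaw -0.0094 gap 0.0114 F [1.4716 0.7174 5.3857] M [ 0.0104 -0.4962  0.0033] t7 -0.6704 q7 -0.437
```

Call:
play_rows(
  increments=[
    [[0,0,0],-0.6,-1],
    [[0,0,0],-0.6,-1],
  ],
)

```text
clock: 5.25
eef_pos: [0.5608, 0.0786, 0.1169]
tool_rot: [1.279, 1.161, -1.275]
wrist_force: [1.3, -0.2, 4.9]
finger_gap: 0.0113
```

```bash
python3 st.py
```

```text
5.25 [0.5608 0.0786 0.1169] yaw -0.0932 gap 0.0113 F [ 1.3194 -0.2204  4.9389] M [-0.0461 -0.4666  0.0042] t7 -0.6867 q7 -0.515
```

Call:
play_rows(
  increments=[
    [[0,0,0],-0.6,-1],
    [[0,0,0],-0.6,-1],
  ],
)

```text
clock: 5.5
eef_pos: [0.5608, 0.0787, 0.1169]
tool_rot: [1.34, 1.118, -1.335]
wrist_force: [2.9, 0.5, 5.0]
finger_gap: 0.0108
```

```bash
python3 st.py
```

```text
5.5 [0.5608 0.0787 0.1169] yaw -0.1766 gap 0.0108 F [2.9368 0.5438 5.0354] M [-0.0334 -0.535   0.1527] t7 -0.8444 q7 -0.594
```

Call:
play_rows(
  increments=[
    [[0,0,0],-0.6,-1],
    [[0,0,0],-0.6,-1],
  ],
)

```text
clock: 5.75
eef_pos: [0.5608, 0.0787, 0.1168]
tool_rot: [1.4, 1.072, -1.395]
wrist_force: [2.9, 0.0, 5.7]
finger_gap: 0.0108
```

```bash
python3 st.py
```

```text
5.75 [0.5608 0.0787 0.1168] yaw -0.2602 gap 0.0108 F [2.8848 0.0047 5.6917] M [ 0.0206 -0.6351  0.2378] t7 -0.8897 q7 -0.673
```

Call:
play_rows(
  increments=[
    [[0,0,0],-0.4,-1],
    [[0,0,0],-0.8,-1],
    [[0,0,0],-0.8,-1],
  ],
)

```text
clock: 6.12
eef_pos: [0.5609, 0.0786, 0.1169]
tool_rot: [1.48, 1.008, -1.474]
wrist_force: [2.8, -1.1, 5.6]
finger_gap: 0.0111
```

```bash
python3 st.py
```

```text
6.125 [0.5609 0.0786 0.1169] yaw -0.3714 gap 0.0111 F [ 2.8478 -1.0634  5.5557] M [-0.1172 -0.71    0.2484] t7 -0.6867 q7 -0.778
```

Call:
play_rows(
  increments=[
    [[0,0,0],0,0],
    [[0,0,0],0,0],
    [[0,0,45],0.2,0],
    [[-35,-12,50],1.3,0],
    [[-75,-25,50],2.5,0],
    [[-107,-37,50],3.54,0],
    [[-107,-37,40],3.54,0],
    [[-107,-37,15],3.54,0],
    [[-107,-37,1],3.54,0],
    [[-107,-37,1],3.54,0],
    [[-107,-37,1],3.54,-1],
    [[-107,-37,1],3.54,-1],
    [[-107,-37,1],3.54,-1],
    [[-107,-37,1],3.54,-1],
  ],
)

```text
clock: 7.88
eef_pos: [0.4516, 0.0415, 0.1171]
tool_rot: [1.117, 1.266, -1.12]
wrist_force: [-7.9, -0.8, 9.7]
finger_gap: 0.0108
```

```bash
python3 st.py
```

```text
7.875 [0.4516 0.0415 0.1171] yaw 0.1231 gap 0.0108 F [-7.8948 -0.7937  9.7093] M [-0.0185  2.0532 -0.0125] t7 0.0013 q7 -0.143
```

Call:
play_rows(
  increments=[
    [[-1.5,0,1],-0.6,-1],
    [[-1.5,0,1],-1.2,-1],
    [[-1.5,0,1],-1.2,-1],
  ],
)

```text
clock: 8.25
eef_pos: [0.4512, 0.0414, 0.1175]
tool_rot: [1.242, 1.187, -1.241]
wrist_force: [2.8, -0.1, -6.8]
finger_gap: 0.0115
```

```bash
python3 st.py
```

```text
8.25 [0.4512 0.0414 0.1175] yaw -0.0439 gap 0.0115 F [ 2.805  -0.1463 -6.7798] M [ 0.0541 -0.7736  0.0056] t7 -0.932 q7 -0.305
```

Call:
play_rows(
  increments=[
    [[0,0,0],-0.6,-1],
    [[0,0,0],-0.6,-1],
  ],
)

```text
clock: 8.5
eef_pos: [0.4512, 0.0414, 0.1174]
tool_rot: [1.302, 1.146, -1.301]
wrist_force: [3.7, -0.2, -6.8]
finger_gap: 0.0108
```

```bash
python3 st.py
```

```text
8.5 [0.4512 0.0414 0.1174] yaw -0.1262 gap 0.0108 F [ 3.7242 -0.1796 -6.848 ] M [-0.0158 -0.9796 -0.0089] t7 -0.8786 q7 -0.386
```

Call:
play_rows(
  increments=[
    [[0,0,0],-0.6,-1],
    [[0,0,0],-0.6,-1],
  ],
)

```text
clock: 8.75
eef_pos: [0.4512, 0.0414, 0.1175]
tool_rot: [1.362, 1.102, -1.361]
wrist_force: [4.7, 0.1, -8.2]
finger_gap: 0.0109
```

```bash
python3 st.py
```

```text
8.75 [0.4512 0.0414 0.1175] yaw -0.2091 gap 0.0109 F [ 4.7087  0.0649 -8.1959] M [-0.0582 -1.1324  0.0099] t7 -0.8702 q7 -0.468
```

Call:
play_rows(
  increments=[
    [[0,0,0],-0.6,-1],
    [[0,0,0],-0.6,-1],
  ],
)

```text
clock: 9.0
eef_pos: [0.4513, 0.0414, 0.1175]
tool_rot: [1.422, 1.056, -1.42]
wrist_force: [5.9, -0.3, -7.7]
finger_gap: 0.0111
```

```bash
python3 st.py
```

```text
9.0 [0.4513 0.0414 0.1175] yaw -0.2922 gap 0.0111 F [ 5.875  -0.2649 -7.6981] M [-0.1354 -1.3604  0.1356] t7 -0.8876 q7 -0.551
```

Call:
play_rows(
  increments=[
    [[0,0,0],-0.6,-1],
    [[0,0,0],-0.6,-1],
  ],
)

```text
clock: 9.25
eef_pos: [0.4513, 0.0413, 0.1175]
tool_rot: [1.481, 1.007, -1.48]
wrist_force: [5.3, -0.7, -7.3]
finger_gap: 0.0111
```

```bash
python3 st.py
```

```text
9.25 [0.4513 0.0413 0.1175] yaw -0.3757 gap 0.0111 F [ 5.2902 -0.7397 -7.2535] M [-0.2052 -1.3589  0.2577] t7 -0.8936 q7 -0.633
```

Call:
play_rows(
  increments=[
    [[0,0,0],-0.45,-1],
    [[0,0,0],-0.9,-1],
    [[0,0,0],-0.9,-1],
  ],
)

```text
clock: 9.62
eef_pos: [0.4513, 0.0413, 0.1175]
tool_rot: [1.569, 0.928, -1.567]
wrist_force: [6.3, -0.7, -8.4]
finger_gap: 0.0113
```

```bash
python3 st.py
```

```text
9.625 [0.4513 0.0413 0.1175] yaw -0.5011 gap 0.0113 F [ 6.3139 -0.6712 -8.4101] M [-0.185  -1.3449  0.1824] t7 -0.7657 q7 -0.757
```

Call:
play_rows(
  increments=[
    [[0,0,0],0,-1],
  ],
)

```text
clock: 9.75
eef_pos: [0.4513, 0.0413, 0.1175]
tool_rot: [1.568, 0.929, -1.566]
wrist_force: [6.0, -0.7, -8.0]
finger_gap: 0.0113
```

```bash
python3 st.py
```

```text
9.75 [0.4513 0.0413 0.1175] yaw -0.5002 gap 0.0113 F [ 5.9585 -0.6757 -7.9815] M [-0.1806 -1.3651  0.2306] t7 -0.2406 q7 -0.757
```

Call:
play_rows(
  increments=[
    [[0,0,0],0,-1],
  ],
)

```text
clock: 9.88
eef_pos: [0.4513, 0.0413, 0.1174]
tool_rot: [1.568, 0.929, -1.566]
wrist_force: [5.8, -1.1, -9.3]
finger_gap: 0.0111
```

```bash
python3 st.py
```

```text
9.875 [0.4513 0.0413 0.1174] yaw -0.5002 gap 0.0111 F [ 5.7567 -1.1108 -9.2881] M [-0.1683 -1.3854  0.2312] t7 -0.2215 q7 -0.756
```

Call:
play_rows(
  increments=[
    [[0,0,0],0,0],
    [[0,0,0],0,0],
    [[0,0,45],0.2,0],
    [[15,30,50],1.3,0],
    [[37,72,50],2.41,0],
    [[37,72,40],2.41,0],
    [[37,72,15],2.41,0],
    [[37,72,0],2.41,0],
    [[37,72,0],2.41,0],
    [[37,72,0],2.41,-1],
    [[37,72,0],2.41,-1],
    [[37,72,0],2.41,-1],
    [[37,72,0],2.41,-1],
  ],
)

```text
clock: 11.5
eef_pos: [0.4877, 0.1136, 0.1183]
tool_rot: [1.332, 1.124, -1.332]
wrist_force: [-5.4, -0.8, 6.7]
finger_gap: 0.011
```

```bash
python3 st.py
```

```text
11.5 [0.4877 0.1136 0.1183] yaw -0.1684 gap 0.011 F [-5.4161 -0.7978  6.703 ] M [-0.0852  1.1621 -0.0465] t7 -0.0168 q7 -0.641
```

Well centred; turning knob B.

Call:
play_rows(
  increments=[
    [[-0.5,0,0.5],-0.6,-1],
    [[-0.5,0,0.5],-1.2,-1],
    [[-0.5,0,0.5],-1.2,-1],
  ],
)

```text
clock: 11.88
eef_pos: [0.4874, 0.1136, 0.1184]
tool_rot: [1.452, 1.031, -1.451]
wrist_force: [-2.5, 0.3, 3.1]
finger_gap: 0.0108
```

```bash
python3 st.py
```

```text
11.875 [0.4874 0.1136 0.1184] yaw -0.3355 gap 0.0108 F [-2.506   0.288   3.1428] M [0.0885 0.4639 0.0254] t7 -0.9067 q7 -0.801
```

Call:
play_rows(
  increments=[
    [[0,0,0],-0.6,-1],
    [[0,0,0],-0.6,-1],
  ],
)

```text
clock: 12.12
eef_pos: [0.4874, 0.1136, 0.1183]
tool_rot: [1.51, 0.981, -1.51]
wrist_force: [-3.5, 1.0, 4.8]
finger_gap: 0.0108
```

```bash
python3 st.py
```

```text
12.125 [0.4874 0.1136 0.1183] yaw -0.4178 gap 0.0108 F [-3.4822  0.9662  4.8163] M [ 0.0276  0.7114 -0.0076] t7 -0.8555 q7 -0.881
```

Call:
play_rows(
  increments=[
    [[0,0,0],-0.6,-1],
    [[0,0,0],-0.6,-1],
  ],
)

```text
clock: 12.38
eef_pos: [0.4874, 0.1136, 0.1183]
tool_rot: [1.568, 0.929, -1.568]
wrist_force: [-3.4, 0.8, 6.6]
finger_gap: 0.0108
```

```bash
python3 st.py
```

```text
12.375 [0.4874 0.1136 0.1183] yaw -0.5013 gap 0.0108 F [-3.4087  0.8155  6.598 ] M [-0.0104  0.7933  0.0612] t7 -0.7307 q7 -0.961
```

Call:
play_rows(
  increments=[
    [[0,0,0],-0.6,-1],
    [[0,0,0],-0.6,-1],
  ],
)

```text
clock: 12.62
eef_pos: [0.4873, 0.1136, 0.1183]
tool_rot: [1.625, 0.873, -1.625]
wrist_force: [-3.1, -0.5, 6.2]
finger_gap: 0.0114
```

```bash
python3 st.py
```

```text
12.625 [0.4873 0.1136 0.1183] yaw -0.5848 gap 0.0114 F [-3.0844 -0.5155  6.2476] M [0.006  0.9071 0.1711] t7 -0.8726 q7 -1.042
```

Call:
play_rows(
  increments=[
    [[0,0,0],-0.6,-1],
    [[0,0,0],-0.6,-1],
  ],
)

```text
clock: 12.88
eef_pos: [0.4873, 0.1136, 0.1183]
tool_rot: [1.682, 0.815, -1.682]
wrist_force: [-4.7, 0.0, 6.8]
finger_gap: 0.0107
```

```bash
python3 st.py
```

```text
12.875 [0.4873 0.1136 0.1183] yaw -0.6685 gap 0.0107 F [-4.6716  0.039   6.7992] M [-0.0606  0.9972  0.1343] t7 -0.8858 q7 -1.123
```

Call:
play_rows(
  increments=[
    [[0,0,0],-0.7,-1],
    [[0,0,0],-0.7,-1],
    [[0,0,0],-0.7,-1],
  ],
)

```text
clock: 13.25
eef_pos: [0.4872, 0.1137, 0.1183]
tool_rot: [1.746, 0.744, -1.747]
wrist_force: [-4.2, 0.2, 6.9]
finger_gap: 0.0111
```

```bash
python3 st.py
```

```text
13.25 [0.4872 0.1137 0.1183] yaw -0.765 gap 0.0111 F [-4.2161  0.2221  6.8718] M [-0.0362  1.0362  0.2369] t7 -0.2466 q7 -1.217
```

Call:
play_rows(
  increments=[
    [[0,0,0],0,0],
    [[0,0,0],0,0],
    [[0,0,45],0.5,0],
    [[9,-25,50],1.7,0],
    [[18,-50,50],2.9,0],
    [[27,-75,50],4.1,0],
    [[37,-108,50],5.3,0],
    [[37,-108,50],6,0],
    [[37,-108,40],6,0],
    [[37,-108,15],6,0],
    [[37,-108,0],6,0],
    [[37,-108,0],6,0],
    [[37,-108,0],6,-1],
    [[37,-108,0],6,-1],
    [[37,-108,0],6,-1],
    [[37,-108,0],6,-1],
  ],
)

```text
clock: 15.25
eef_pos: [0.5247, 0.0056, 0.1187]
tool_rot: [1.159, 1.24, -1.158]
wrist_force: [-2.7, 0.4, 6.6]
finger_gap: 0.0105
```

```bash
python3 st.py
```

```text
15.25 [0.5247 0.0056 0.1187] yaw 0.0687 gap 0.0105 F [-2.7338  0.3842  6.5747] M [ 0.0856  0.6913 -0.0089] t7 -0.0037 q7 -0.191
```

Call:
play_rows(
  increments=[
    [[-0.4,0,0.5],-0.6,-1],
    [[-0.4,0,0.5],-1.2,-1],
    [[-0.4,0,0.5],-1.2,-1],
  ],
)

```text
clock: 15.62
eef_pos: [0.5247, 0.0055, 0.1188]
tool_rot: [1.282, 1.16, -1.28]
wrist_force: [2.0, -0.2, -0.3]
finger_gap: 0.0113
```

```bash
python3 st.py
```

```text
15.625 [0.5247 0.0055 0.1188] yaw -0.0983 gap 0.0113 F [ 2.0019 -0.1788 -0.2773] M [ 0.1069 -0.5558 -0.0234] t7 -0.9051 q7 -0.35
```

Call:
play_rows(
  increments=[
    [[0,0,0],-0.6,-1],
    [[0,0,0],-0.6,-1],
  ],
)

```text
clock: 15.88
eef_pos: [0.5247, 0.0055, 0.1188]
tool_rot: [1.342, 1.117, -1.339]
wrist_force: [2.6, 1.5, 0.4]
finger_gap: 0.0114
```

```bash
python3 st.py
```

```text
15.875 [0.5247 0.0055 0.1188] yaw -0.1805 gap 0.0114 F [2.603  1.4775 0.4241] M [ 0.1091 -0.9042 -0.0502] t7 -0.8538 q7 -0.429
```

Call:
play_rows(
  increments=[
    [[0,0,0],-0.6,-1],
    [[0,0,0],-0.6,-1],
  ],
)

```text
clock: 16.12
eef_pos: [0.5248, 0.0055, 0.1188]
tool_rot: [1.402, 1.072, -1.399]
wrist_force: [5.0, 0.2, 0.2]
finger_gap: 0.0108
```

```bash
python3 st.py
```

```text
16.125 [0.5248 0.0055 0.1188] yaw -0.2635 gap 0.0108 F [4.9881 0.1753 0.182 ] M [ 0.0553 -1.2063  0.0436] t7 -0.8473 q7 -0.508
```

Call:
play_rows(
  increments=[
    [[0,0,0],-0.6,-1],
    [[0,0,0],-0.6,-1],
  ],
)

```text
clock: 16.38
eef_pos: [0.5248, 0.0055, 0.1188]
tool_rot: [1.462, 1.023, -1.459]
wrist_force: [6.1, 0.7, 0.2]
finger_gap: 0.0109
```

```bash
python3 st.py
```

```text
16.375 [0.5248 0.0055 0.1188] yaw -0.3474 gap 0.0109 F [6.0749 0.6909 0.2378] M [ 0.1094 -1.324   0.0187] t7 -0.6902 q7 -0.589
```

Call:
play_rows(
  increments=[
    [[0,0,0],-0.6,-1],
    [[0,0,0],-0.6,-1],
  ],
)

```text
clock: 16.62
eef_pos: [0.5249, 0.0054, 0.1188]
tool_rot: [1.521, 0.972, -1.517]
wrist_force: [5.4, 0.3, 0.8]
finger_gap: 0.011
```

```bash
python3 st.py
```

```text
16.625 [0.5249 0.0054 0.1188] yaw -0.4312 gap 0.011 F [5.4147 0.301  0.7984] M [ 0.0607 -1.4392  0.0298] t7 -0.6912 q7 -0.67
```

Call:
play_rows(
  increments=[
    [[0,0,0],-0.6,-1],
    [[0,0,0],-0.6,-1],
  ],
)

```text
clock: 16.88
eef_pos: [0.525, 0.0054, 0.1188]
tool_rot: [1.579, 0.919, -1.575]
wrist_force: [6.4, -0.5, -1.1]
finger_gap: 0.0112
```

```bash
python3 st.py
```

```text
16.875 [0.525  0.0054 0.1188] yaw -0.5148 gap 0.0112 F [ 6.3747 -0.458  -1.1032] M [-0.0126 -1.4285  0.0543] t7 -0.7794 q7 -0.75
```

Call:
play_rows(
  increments=[
    [[0,0,0],-0.6,-1],
    [[0,0,0],-0.6,-1],
  ],
)

```text
clock: 17.12
eef_pos: [0.525, 0.0054, 0.1188]
tool_rot: [1.636, 0.863, -1.633]
wrist_force: [6.0, -1.0, -0.9]
finger_gap: 0.011
```

```bash
python3 st.py
```

```text
17.125 [0.525  0.0054 0.1188] yaw -0.5985 gap 0.011 F [ 5.9993 -1.0062 -0.9325] M [-0.0208 -1.5532  0.176 ] t7 -0.875 q7 -0.831
```

Call:
play_rows(
  increments=[
    [[0,0,0],-0.6,-1],
    [[0,0,0],-1.12,-1],
    [[0,0,0],-1.12,-1],
    [[0,0,0],-1.12,-1],
  ],
)

```text
clock: 17.62
eef_pos: [0.5251, 0.0052, 0.1188]
tool_rot: [1.741, 0.751, -1.736]
wrist_force: [7.5, -0.4, -1.2]
finger_gap: 0.011
```

```bash
python3 st.py
```

```text
17.625 [0.5251 0.0052 0.1188] yaw -0.7537 gap 0.011 F [ 7.4935 -0.4089 -1.173 ] M [-0.1001 -1.6583  0.2193] t7 -0.2469 q7 -0.98
```

Call:
play_rows(
  increments=[
    [[0,0,0],0,0],
    [[0,0,0],0,0],
    [[0,0,50],0.2,0],
    [[-9,25,100],1.4,0],
    [[-18,53,150],2.6,0],
    [[-18,53,182],3.68,0],
    [[-18,53,182],3.68,0],
    [[-18,53,182],3.68,0],
  ],
)

```text
clock: 18.62
eef_pos: [0.5055, 0.0581, 0.2993]
tool_rot: [1.387, 1.084, -1.389]
wrist_force: [0.3, -0.5, -1.0]
finger_gap: 0.0424
```

```bash
python3 st.py; python3 - <<'E'
from h import *
s=env.sense()
p=cams.camera("wrist"); cv2.imwrite("pics/w2.png",p["image"][:,:,::-1])
for b in bars(p,Twrist(p,s)): print(b["pix"],b["xy"],"tool yaw",b["yaw"]-np.pi/2,b["yaw_pca"]-np.pi/2,b["size"])
E
```

```text
18.625 [0.5055 0.0581 0.2993] yaw -0.2454 gap 0.0424 F [ 0.2503 -0.5329 -1.0415] M [-0.0096 -0.0125 -0.0518] t7 0.1152 q7 -0.494
[285. 133.] [0.48610074 0.11423573] tool yaw -0.6414824 -0.646386716051772 [12.072336196899414, 37.7127799987793]
[366. 151.] [0.55885309 0.07850233] tool yaw -0.24966073 -0.24806695052171945 [12.406986236572266, 37.16329574584961]
[270. 210.] [0.45031085 0.04173384] tool yaw -0.3847159 -0.38857500602672923 [12.13467025756836, 38.092166900634766]
[346. 226.] [0.52293195 0.00571962] tool yaw -0.63730264 -0.6344550679808023 [12.586934089660645, 38.550331115722656]
```

View pics/w2.png

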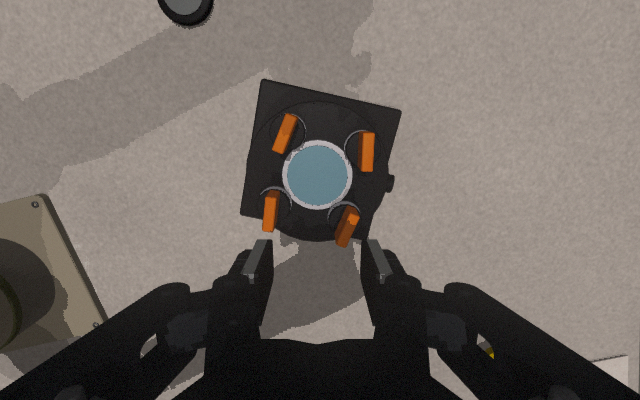

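Call:
play_rows(
  increments=[
    [[30,12,-40],0,0],
    [[54.5,20,-90],0,0],
    [[54.5,20,-140],0,0],
    [[54.5,20,-170],0,0],
    [[54.5,20,-182],0,0],
    [[54.5,20,-182],0,0],
    [[54.5,20,-182],0,-1],
    [[54.5,20,-182],0,-1],
    [[54.5,20,-182],0,-1],
    [[54.5,20,-182],0,-1],
  ],
)

```text
clock: 19.92
eef_pos: [0.5612, 0.0786, 0.1197]
tool_rot: [1.388, 1.082, -1.385]
wrist_force: [-0.9, 0.3, 6.7]
finger_gap: 0.0109
```

```bash
python3 st.py
```

```text
19.925 [0.5612 0.0786 0.1197] yaw -0.2442 gap 0.0109 F [-0.9035  0.3044  6.6529] M [-0.1347  0.4146 -0.0145] t7 0.0098 q7 -0.655
```

Call:
play_rows(
  increments=[
    [[0,0,0.5],-0.6,-1],
    [[0,0,0.5],-1.2,-1],
    [[0,0,0.5],-1.8,-1],
    [[0,0,0.5],-2.4,-1],
    [[0,0,0.5],-3,-1],
    [[0,0,0.5],-3.4,-1],
    [[0,0,0.5],-3.4,-1],
    [[0,0,0.5],-3.4,-1],
  ],
)

```text
clock: 20.92
eef_pos: [0.5612, 0.0784, 0.1197]
tool_rot: [1.716, 0.779, -1.713]
wrist_force: [0.5, -1.5, 5.4]
finger_gap: 0.0111
```

```bash
python3 st.py
```

```text
20.925 [0.5612 0.0784 0.1197] yaw -0.7174 gap 0.0111 F [ 0.5355 -1.5292  5.4126] M [-0.26   -0.3387  0.298 ] t7 -0.2684 q7 -1.103
```

Call:
play_rows(
  increments=[
    [[0,0,0],-0.4,-1],
    [[0,0,0],-0.73,-1],
    [[0,0,0],-0.73,-1],
    [[0,0,0],-0.73,-1],
  ],
)

```text
clock: 21.42
eef_pos: [0.5613, 0.0784, 0.1197]
tool_rot: [1.784, 0.702, -1.78]
wrist_force: [1.6, -0.9, 5.7]
finger_gap: 0.0108
```

```bash
python3 st.py
```

```text
21.425 [0.5613 0.0784 0.1197] yaw -0.8195 gap 0.0108 F [ 1.5768 -0.8768  5.7426] M [-0.2412 -0.3573  0.3408] t7 -0.3284 q7 -1.2
```

Call:
play_rows(
  increments=[
    [[0,0,0],0,-1],
  ],
)

```text
clock: 21.55
eef_pos: [0.5613, 0.0784, 0.1197]
tool_rot: [1.784, 0.702, -1.78]
wrist_force: [0.8, -0.2, 5.3]
finger_gap: 0.0111
```

```bash
python3 st.py
```

```text
21.55 [0.5613 0.0784 0.1197] yaw -0.8195 gap 0.0111 F [ 0.7752 -0.2131  5.3207] M [-0.2212 -0.3316  0.2558] t7 -0.3148 q7 -1.2
```

Call:
play_rows(
  increments=[
    [[0,0,0],0,0],
    [[0,0,0],0,0],
    [[0,0,45],0.2,0],
    [[-35,-12,50],1.3,0],
    [[-75,-25,50],2.5,0],
    [[-109,-37,50],3.1,0],
    [[-109,-37,40],3.1,0],
    [[-109,-37,15],3.1,0],
    [[-109,-37,-0.5],3.1,0],
    [[-109,-37,-0.5],3.1,0],
    [[-109,-37,-0.5],3.1,-1],
    [[-109,-37,-0.5],3.1,-1],
    [[-109,-37,-0.5],3.1,-1],
    [[-109,-37,-0.5],3.1,-1],
  ],
)

```text
clock: 23.3
eef_pos: [0.4517, 0.0418, 0.1191]
tool_rot: [1.489, 1.0, -1.488]
wrist_force: [-3.4, 0.9, 6.2]
finger_gap: 0.011
```

```bash
python3 st.py
```

```text
23.3 [0.4517 0.0418 0.1191] yaw -0.3877 gap 0.011 F [-3.4225  0.8582  6.2468] M [0.3294 0.7362 0.0403] t7 -0.0053 q7 -0.637
```

Call:
play_rows(
  increments=[
    [[-0.3,0,0.5],-0.6,-1],
    [[-0.3,0,0.5],-1.2,-1],
    [[-0.3,0,0.5],-1.8,-1],
    [[-0.3,0,0.5],-2.4,-1],
    [[-0.3,0,0.5],-3,-1],
    [[-0.3,0,0.5],-3.3,-1],
    [[-0.3,0,0.5],-3.3,-1],
    [[-0.3,0,0.5],-3.3,-1],
  ],
)

```text
clock: 24.3
eef_pos: [0.4519, 0.0415, 0.1192]
tool_rot: [1.802, 0.68, -1.799]
wrist_force: [3.2, 1.3, -1.0]
finger_gap: 0.011
```

```bash
python3 st.py
```

```text
24.3 [0.4519 0.0415 0.1192] yaw -0.8475 gap 0.011 F [ 3.1954  1.2725 -1.0051] M [-0.0194 -0.9011  0.3079] t7 -0.31 q7 -1.093
```

Call:
play_rows(
  increments=[
    [[0,0,0],-0.4,-1],
    [[0,0,0],-0.73,-1],
    [[0,0,0],-0.73,-1],
    [[0,0,0],-0.73,-1],
  ],
)

```text
clock: 24.8
eef_pos: [0.4519, 0.0414, 0.1192]
tool_rot: [1.867, 0.599, -1.864]
wrist_force: [5.4, -0.6, -0.8]
finger_gap: 0.0111
```

```bash
python3 st.py
```

```text
24.8 [0.4519 0.0414 0.1192] yaw -0.949 gap 0.0111 F [ 5.371  -0.6284 -0.7994] M [-0.1965 -1.2389  0.3336] t7 -0.3196 q7 -1.193
```

Call:
play_rows(
  increments=[
    [[0,0,0],0,-1],
  ],
)

```text
clock: 24.92
eef_pos: [0.4519, 0.0414, 0.1192]
tool_rot: [1.867, 0.599, -1.864]
wrist_force: [5.6, -0.5, -0.4]
finger_gap: 0.0115
```

```bash
python3 st.py
```

```text
24.925 [0.4519 0.0414 0.1192] yaw -0.949 gap 0.0115 F [ 5.6107 -0.5358 -0.369 ] M [-0.0739 -1.2627  0.3036] t7 -0.3119 q7 -1.193
```

Call:
play_rows(
  increments=[
    [[0,0,0],0,0],
    [[0,0,0],0,0],
    [[0,0,45],0.2,0],
    [[15,30,50],1.3,0],
    [[36,72,50],2.18,0],
    [[36,72,40],2.18,0],
    [[36,72,15],2.18,0],
    [[36,72,0],2.18,0],
    [[36,72,0],2.18,0],
    [[36,72,0],2.18,-1],
    [[36,72,0],2.18,-1],
    [[36,72,0],2.18,-1],
    [[36,72,0],2.18,-1],
  ],
)

```text
clock: 26.55
eef_pos: [0.4873, 0.1138, 0.1198]
tool_rot: [1.668, 0.831, -1.666]
wrist_force: [-4.1, 0.6, 6.0]
finger_gap: 0.0108
```

```bash
python3 st.py
```

```text
26.55 [0.4873 0.1138 0.1198] yaw -0.646 gap 0.0108 F [-4.0513  0.5625  5.9502] M [ 0.0489  0.6859 -0.0199] t7 0.0016 q7 -1.095
```

Call:
play_rows(
  increments=[
    [[-0.3,0,0.5],-0.6,-1],
    [[-0.3,0,0.5],-1.2,-1],
    [[-0.3,0,0.5],-1.8,-1],
    [[-0.3,0,0.5],-2.4,-1],
    [[-0.3,0,0.5],-3,-1],
    [[-0.3,0,0.5],-3.35,-1],
    [[-0.3,0,0.5],-3.35,-1],
    [[-0.3,0,0.5],-3.35,-1],
  ],
)

```text
clock: 27.55
eef_pos: [0.487, 0.1138, 0.1198]
tool_rot: [1.967, 0.459, -1.966]
wrist_force: [-0.7, 2.8, 3.7]
finger_gap: 0.0113
```

```bash
python3 st.py
```

```text
27.55 [0.487  0.1138 0.1198] yaw -1.1123 gap 0.0113 F [-0.7432  2.7599  3.6631] M [0.3888 0.4164 0.2514] t7 -0.3126 q7 -1.547
```

Call:
play_rows(
  increments=[
    [[0,0,0],-0.4,-1],
    [[0,0,0],-0.72,-1],
    [[0,0,0],-0.72,-1],
    [[0,0,0],-0.72,-1],
  ],
)

```text
clock: 28.05
eef_pos: [0.487, 0.1138, 0.1198]
tool_rot: [2.027, 0.367, -2.026]
wrist_force: [-2.8, 2.5, 5.8]
finger_gap: 0.0112
```

```bash
python3 st.py
```

```text
28.05 [0.487  0.1138 0.1198] yaw -1.2124 gap 0.0112 F [-2.7827  2.548   5.7708] M [0.5094 0.6234 0.2932] t7 -0.3261 q7 -1.645
```

Call:
play_rows(
  increments=[
    [[0,0,0],0,-1],
  ],
)

```text
clock: 28.18
eef_pos: [0.487, 0.1138, 0.1198]
tool_rot: [2.027, 0.367, -2.026]
wrist_force: [-2.2, 2.6, 5.5]
finger_gap: 0.0109
```

```bash
python3 st.py
```

```text
28.175 [0.487  0.1138 0.1198] yaw -1.2124 gap 0.0109 F [-2.1871  2.6478  5.5489] M [0.5342 0.6899 0.2871] t7 -0.3142 q7 -1.645
```

Call:
play_rows(
  increments=[
    [[0,0,0],0,0],
    [[0,0,0],0,0],
    [[0,0,45],0.5,0],
    [[9,-25,50],1.5,0],
    [[18,-50,50],2.6,0],
    [[28,-80,50],3.7,0],
    [[38,-108,50],4.13,0],
    [[38,-108,40],4.13,0],
    [[38,-108,15],4.13,0],
    [[38,-108,0],4.13,0],
    [[38,-108,0],4.13,0],
    [[38,-108,0],4.13,-1],
    [[38,-108,0],4.13,-1],
    [[38,-108,0],4.13,-1],
    [[38,-108,0],4.13,-1],
  ],
)

```text
clock: 30.05
eef_pos: [0.5255, 0.0056, 0.1202]
tool_rot: [1.663, 0.836, -1.66]
wrist_force: [-2.0, -0.0, 6.0]
finger_gap: 0.0108
```

```bash
python3 st.py
```

```text
30.05 [0.5255 0.0056 0.1202] yaw -0.6378 gap 0.0108 F [-1.9836 -0.0493  5.9961] M [ 0.1082  0.219  -0.0359] t7 -0.0026 q7 -0.865
```

Call:
play_rows(
  increments=[
    [[-0.3,0,0.5],-0.6,-1],
    [[-0.3,0,0.5],-1.2,-1],
    [[-0.3,0,0.5],-1.8,-1],
    [[-0.3,0,0.5],-2.4,-1],
    [[-0.3,0,0.5],-3,-1],
    [[-0.3,0,0.5],-3.3,-1],
    [[-0.3,0,0.5],-3.3,-1],
    [[-0.3,0,0.5],-3.3,-1],
  ],
)

```text
clock: 31.05
eef_pos: [0.5256, 0.0052, 0.1203]
tool_rot: [1.959, 0.471, -1.955]
wrist_force: [5.2, -1.1, -0.9]
finger_gap: 0.0107
```

```bash
python3 st.py
```

```text
31.05 [0.5256 0.0052 0.1203] yaw -1.0973 gap 0.0107 F [ 5.2362 -1.15   -0.921 ] M [-0.3108 -1.2569  0.3006] t7 -0.3149 q7 -1.309
```

Call:
play_rows(
  increments=[
    [[0,0,0],-0.4,-1],
    [[0,0,0],-0.75,-1],
    [[0,0,0],-0.75,-1],
    [[0,0,0],-0.75,-1],
  ],
)

```text
clock: 31.55
eef_pos: [0.5257, 0.0051, 0.1203]
tool_rot: [2.022, 0.376, -2.017]
wrist_force: [6.0, -1.4, -0.3]
finger_gap: 0.0112
```

```bash
python3 st.py
```

```text
31.55 [0.5257 0.0051 0.1203] yaw -1.2021 gap 0.0112 F [ 6.0214 -1.3526 -0.2924] M [-0.4028 -1.3461  0.3418] t7 -0.3325 q7 -1.41
```

Call:
play_rows(
  increments=[
    [[0,0,0],0,-1],
  ],
)

```text
clock: 31.68
eef_pos: [0.5256, 0.005, 0.1203]
tool_rot: [2.022, 0.376, -2.017]
wrist_force: [5.7, -2.5, -0.5]
finger_gap: 0.0111
```

```bash
python3 st.py
```

```text
31.675 [0.5256 0.005  0.1203] yaw -1.2021 gap 0.0111 F [ 5.7012 -2.4728 -0.4582] M [-0.3992 -1.2936  0.2521] t7 -0.318 q7 -1.41
```

Release, retreat and check.

Call:
play_rows(
  increments=[
    [[0,0,0],0,0],
    [[0,0,0],0,0],
    [[0,0,50],0.2,0],
    [[-9,25,100],1,0],
    [[-18,53,150],2,0],
    [[-18,53,182],3,0],
    [[-18,53,182],3,0],
    [[-18,53,182],3,0],
    [[-18,53,182],3,0],
  ],
)

```text
clock: 32.8
eef_pos: [0.5061, 0.0581, 0.3005]
tool_rot: [1.758, 0.73, -1.762]
wrist_force: [0.3, -0.2, -0.1]
finger_gap: 0.0426
```

```bash
python3 st.py; python3 - <<'E'
from h import *
s=env.sense()
p=cams.camera("wrist"); cv2.imwrite("pics/w3.png",p["image"][:,:,::-1])
for b in bars(p,Twrist(p,s)): print(b["pix"],b["xy"],"tool yaw",b["yaw"]-np.pi/2,b["yaw_pca"]-np.pi/2,b["size"])
p=cams.camera("scene"); cv2.imwrite("pics/s3.png",p["image"][:,:,::-1])
E
```

```text
32.8 [0.5061 0.0581 0.3005] yaw -0.7856 gap 0.0426 F [ 0.2612 -0.187  -0.1062] M [-0.0211  0.0269 -0.0061] t7 -0.0167 q7 -1.027
[342. 130.] [0.55919086 0.07817542] tool yaw -0.6525378 -0.6505213592769478 [11.913783073425293, 37.43442153930664]
[264. 157.] [0.48636407 0.11400125] tool yaw -1.034217 -1.0458443871171195 [12.308428764343262, 37.94380187988281]
[365. 205.] [0.52313074 0.00545272] tool yaw -1.034547 -1.034602212323259 [12.749220848083496, 38.079139709472656]
[292. 229.] [0.45085724 0.0415186 ] tool yaw -0.7751887 -0.7863296432959586 [12.01224136352539, 37.46144104003906]
```

View pics/w3.png

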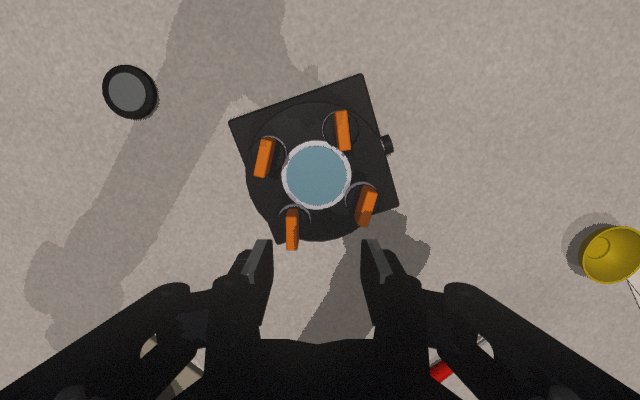

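View pics/s3.png

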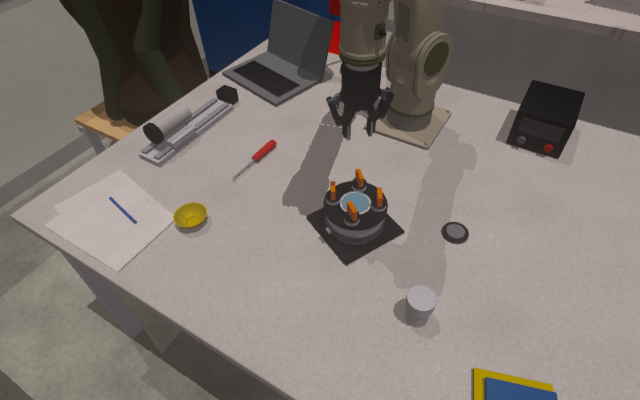

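```bash
python3 -c "
from rig import env
print(env.close_job())"
```

```text
the job is handed in; nothing more can be done
None
```

I tightened all four knobs in two star-order passes and handed the job in at about 33 s of the 72 s allowed. There is no verdict from the simulator; the readings below are my own checks.

| Pass | Turn past the bite | Settled torque | Spring-back on release |
|---|---|---|---|
| Snug | about 0.27 rad each | about 0.22–0.25 N m | 0.11–0.12 rad |
| Tight | 0.45 rad more, about 0.7 rad in all | about 0.31–0.32 N m (last joint's torque) | about 0.17 rad |

- **Torque noise:** the wrist moment was noisy, about ±0.03 N m or more, with single readings from 0.25 to 0.34 N m on tight knobs. I judged the end points from the settled last-joint torque, the turn angle and the matching spring-backs. The squeeze itself was not measured, and the bite points are known to about ±0.03 rad.
- **Joint torque while turning:** it was dominated by joint friction and sometimes disagreed with the wrist moment, so I trusted it only when the arm was still.
- **End state:** the fingers are open 43 mm, about 16 cm above the bars, and the wrist reads no force. In the last pictures the cap, lens tube, screwdriver and dish look unmoved and the glass is clear. The wrist and top cameras differed by about 2 mm on knob position, which centring in the grip took care of.

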